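# Pop open the sample port that holds the chip carrier

### The job

One of the tester's two ports, seen through its clear hatch, holds the small yellow chip carrier. Press the blue spot of that hatch down lightly, once, with the fingertips so that its push-push latch lets go, take the fingers away and see that the hatch pops up and stays up by itself, untouched, for at least a second; only then press the green button on the tester gently fully down and let it go. Leave the other hatch shut, do not push the popped hatch back, pick nothing up and disturb nothing else.

Things in the scene. Friction and masses are not known exactly. Their poses are not given: they have to be found in the camera images.
- tester: white bench-top chip tester, 170 x 220 x 60 mm (its x, y, z), fixed to the bench; origin at the centre of its underside; its -x side (display) faces the robot, turned by its yaw; +y is its left. Two ports with hatches lie side by side on its deck (60 mm above the bench), the green button in front of and between them. The deck is level.
- hatch_left (a joint): hinge of the left hatch, at its far (tester's +x) edge; grows as the near free edge swings up. 0 = shut, latched; about 0.6 = popped, standing on its own spring, free edge 50 mm up; -0.058 = pressed onto its hard stop. Pressing the blue spot down 3 mm (3 N; stop at 4.5 mm) and letting go frees the latch; the hatch rises in about 1 s. Pushing it down to the stop again latches it.
- hatch_right (a joint): hinge of the right hatch, at its far (tester's +x) edge; grows as the near free edge swings up. 0 = shut, latched; about 0.6 = popped, standing on its own spring, free edge 50 mm up; -0.058 = pressed onto its hard stop. Pressing the blue spot down 3 mm (3 N; stop at 4.5 mm) and letting go frees the latch; the hatch rises in about 1 s. Pushing it down to the stop again latches it.
- hatch_left_press (a point): centre of the round blue press spot (17 mm across) on top of the left hatch, in the middle of its 26 mm deep, 76 mm wide grey front strip, 12 mm from the free edge and 78 mm from the hinge; 70 mm above the bench while the hatch is shut; z up out of the hatch. The point moves with the hatch.
- hatch_right_press (a point): centre of the round blue press spot (17 mm across) on top of the right hatch, in the middle of its 26 mm deep, 76 mm wide grey front strip, 12 mm from the free edge and 78 mm from the hinge; 70 mm above the bench while the hatch is shut; z up out of the hatch. The point moves with the hatch.
- port_left (a point): centre of the floor of the left port, a well 56 x 60 mm (tester's x, y) and 30 mm deep under the left hatch; the point lies 30 mm above the bench.
- port_right (a point): centre of the floor of the right port, a well 56 x 60 mm (tester's x, y) and 30 mm deep under the right hatch; the point lies 30 mm above the bench.
- confirm (a joint): the green button, 24 mm across, in a black round housing 40 mm across and 12 mm high; 0 = up, 0.006 (m) = fully down; pressed straight down against a spring of up to 4 N; springs back.
- confirm_top (a point): centre of the green button's top, 82 mm above the bench when it is up; on the tester's middle line, 60 mm to the -x side of its middle and 37 mm to the -x side of the line of the two press spots. Moves with the button.
- chip_carrier: small yellow (gold) chip carrier board, 30 x 36 x 6 mm, loose, flat on the floor of one of the ports; origin at the centre of its underside. The port in which it lies is the one to open.
- waffle_pack: black chip tray, 51 x 51 x 6 mm, loose, flat in the other port; origin at the centre of its underside.
- loupe: black eyeglass loupe, 36 mm across and 36 mm high, loose bystander, standing to the left of the tester; origin under its centre.
- chip_box: purple flat chip box, 65 x 61 x 14 mm, loose bystander to the right of the tester; origin under its centre.
- marker: black and blue marker pen, 126 mm long, 12 mm thick, loose bystander lying in front of the tester; origin under its middle, long axis y.
- tool_vial: white vial with a red cap, 51 mm long, 13 mm thick, loose bystander lying behind the tester; origin under its middle, long axis y.

How it is judged:
By the outcome, as a careful person would: the job done as asked, in the order asked, and still so for the second after the job is handed in, with the robot touching nothing.
It also fails if it takes over 43 s, if anything falls off the work surface, if the arm or the gripper's body presses on something with over 40 N, if the wrist force passes 120 N, or if a joint passes its speed limit or range.

### The arm

A 7-joint arm with a two-finger parallel gripper is mounted at the origin on a cart in front of the work surface, level with it; the furniture and walls round the work are solid. World frame = base frame: x ahead of the robot, y to its left, z up, the work surface at z = 0. Lengths are in mm, angles in rad, forces in N, time in s.
With the tool pointing down it reaches from about 400 to 850 mm from the base axis. Payload 4.5 kg.
Tool frame: the origin (TCP) lies at the centre of the arm's flange, where the gripper is bolted on; the fingertips stand 166 mm ahead of it and the grasp point (between the pads) lies 147 mm ahead of it; z points along the fingers, y is the line along which they close (so a half turn about z gives the same grasp; the last joint's range is limited). The gripper opens to 88 mm and grips with 3 to 60 N. Pads are 18 mm wide; open, the fingers measure 123 mm over their backs; the gripper's body (75 mm by 187 mm) begins 45 mm behind the grasp point.
Start: joints at [1.341, 0.689, -0.195, 1.565, 0.157, 0.902, -0.215], TCP at [162.993, -603.383, 404.743] pointing down, gripper open.
Joint ranges: [-3.01, 3.01], [-0.46, 2.08], [-1.47, 1.51], [0.13, 2.56], [-1, 4.14], [0.04, 2.09], [-2.66, 2.66]. Speed limits (rad/s): [2.57, 2.57, 3.14, 3.14, 3.14, 3.14, 3.14].

### API

Orientations are given as a unit quaternion [x, y, z, w].
In Python, from station import * gives the robot as it stands. The module is installed in compiled form; this text tells all that it offers.
- The arm moves only by the tool arm_command, never from a script. Its argument "targets" is a list that holds one entry, the list of rows, each a list of 7 numbers: the shift along the tool's x, y, z in cm, then the turn, a rotation vector about the tool's x, y, z in rad, then the closure, from -1 (fully open) to 1 (shut). In form: [[[x, y, z, ax, ay, az, gripper], ...]]. A call has 1 to 8 rows; each row shifts and turns the commanded pose from where the row before left it, along the tool's axes as they then stand; what a row does not reach is not made up. A row lasts 1/10 s, in which the tool goes at most 50 mm and 8.59 degrees, less where a joint would pass 70% of its speed; a pose out of reach is approached as far as the arm can. A call is refused whole if a number of a shift passes 5 or a number of a turn 0.15, either way. A call with a gripper value outside its range is refused whole. The fingers move at their own pace and stop on an object; "squeeze" is the grip in N (left out, the last holds). Time passes only in rows, so rows that do not move let the fingers close. It gives the time, the measured TCP pose, the force, the opening and the grip force at its end, in the units of the state.
- get_state(): the state, without advancing time (a new reading comes with each control period).
- grab_frame(name): name is "scene" or "top"; returns (picture, depth): 420x560x3 uint8, red, green, blue; 420x560 float32, mm along the optical axis (not along the pixel's ray), 0 where there is no reading.
- calibration(name): a dict with "camera_matrix" (3x3 intrinsics, pixels), "world_from_camera" (4x4, takes a point from camera to world coordinates). Camera axes: x right, y down, z forward; pixel columns grow to the right and rows downward; lengths in mm; the calibration is good to about 2 mm. A picture is of the moment at which its call begins. calibration takes no time and is no camera call.
- hand_in(): hands the job in; it is judged then, once.
The state is a dict: "time_s": time; "qpos": joint angles; "joint_vel": joint speeds; "effort": joint torques, N m; "ee_pos": TCP position; "tool_rot": TCP orientation; "contact_force": force on the tool from outside, world axes, zero at the start; "ft_torque": the same for the moment, N m; "grip_width": finger opening in mm; "gripper_force": force on a finger pad.
Only numpy, scipy, OpenCV 4.12 (cv2) and the standard library are available. Lean on these libraries where they do the work, as an engineer would, in place of code of your own. Each camera call takes 0.05 s, during which the arm holds its last target. There are 200 camera calls.

## Working session

There is one attempt and no reset: what is moved stays moved. The work goes in short steps, Python scripts to look and compute and a tool call to move; the robot and the scene stay as the last step left them, time stands still between calls to the robot, and variables do not carry over. Pictures are saved under pics/ and viewed, at most 10 in all, crops included, and the job is handed in when it is done.

Besides the shell and the picture viewer there is one more tool, called after "Request:" as name([rows], argument=value, ...), one row to a line, values as JSON. arm_command: Moves the arm, as the interface text tells. Its arguments: {"type":"object","properties":{"targets":{"type":"array"},"squeeze":{"type":"number"}},"required":["targets"]}

```bash
mkdir -p pics
cat > h.py <<'E'
from station import *
import numpy as np, cv2
def save(n,f):
    im,d=grab_frame(n); cv2.imwrite(f'pics/{f}.png',im[:,:,::-1]); np.savez(f'pics/{f}.npz',im=im,d=d); return im,d
def onplane(n,u,v,z):
    c=calibration(n);K=np.array(c["camera_matrix"]);T=np.array(c["world_from_camera"])
    r=T[:3,:3]@np.linalg.solve(K,[u,v,1.]);o=T[:3,3]
    return o+r*(z-o[2])/r[2]
E
python3 - <<'E'
from h import *
for n in("top","scene"):
    save(n,n+"0"); print(np.round(calibration(n)["world_from_camera"],2).tolist())
s=get_state();print({k:np.round(v,3).tolist() for k,v in s.items()})
a=cv2.imread('pics/top0.png');b=cv2.imread('pics/scene0.png')
E
```

```text
[[0.0, -0.98, 0.19, 396.1], [-1.0, -0.0, -0.02, 97.75], [0.02, -0.19, -0.98, 983.37], [0.0, 0.0, 0.0, 1.0]]
[[0.59, -0.6, 0.54, 105.63], [-0.81, -0.44, 0.39, -238.05], [0.01, -0.67, -0.75, 749.25], [0.0, 0.0, 0.0, 1.0]]
{'time_s': 0.1, 'qpos': [1.341, 0.69, -0.195, 1.566, 0.157, 0.903, -0.215], 'joint_vel': [-0.0, -0.002, 0.0, -0.003, -0.0, 0.001, -0.001], 'effort': [-0.004, -52.85, -1.272, -15.384, -0.053, 0.002, 0.0], 'ee_pos': [162.878, -603.103, 404.002], 'tool_rot': [0.991, 0.132, -0.0, -0.001], 'contact_force': [-0.704, -0.165, -0.389], 'ft_torque': [-0.006, 0.021, -0.006], 'gripper_force': 0.0, 'grip_width': 88.246}
```

View pics/top0.png

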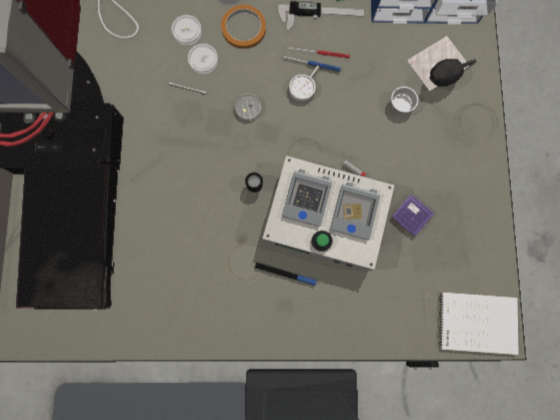

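View pics/scene0.png

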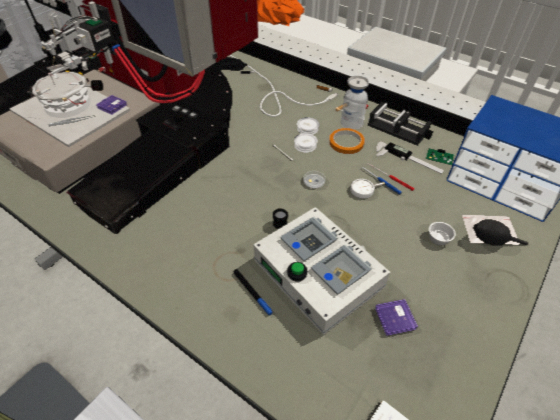

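The top view shows the tester at about (330,212). The yellow carrier at (352,211) is under the right hatch, whose blue spot is at about (351,229). The black tray is in the left port and the green button is at (321,240). The scene view agrees.

```bash
cat > m.py <<'E'
from h import *
def blobs(n,f):
    z=np.load(f'pics/{f}.npz');im=z['im'];hsv=cv2.cvtColor(im,cv2.COLOR_RGB2HSV)
    out={}
    for k,lo,hi,zz in(("blue",(105,150,120),(122,255,255),70),("green",(60,120,60),(88,255,255),82)):
        m=cv2.inRange(hsv,lo,hi)
        N,l,st,c=cv2.connectedComponentsWithStats(m)
        for i in range(1,N):
            x,y=c[i]
            if 25<st[i,4]<400 and 240<x<400 and 150<y<320:
                print(n,k,st[i].tolist(),np.round(c[i],1),onplane(n,x,y,zz).round(1),"d",z['d'][int(round(y)),int(round(x))])
E
python3 - <<'E'
from m import *
blobs("top","top0");blobs("scene","scene0")
E
```

```text
top blue [299, 212, 8, 7, 43] [302.2 214.8] [553.7  38.4  70. ] d 927.5499
top blue [348, 225, 7, 7, 43] [350.9 228.1] [528.5 -54.   70. ] d 922.47815
top green [316, 234, 13, 13, 121] [322.1 239.7] [504.7   2.3  82. ] d 908.4414
scene blue [292, 242, 8, 6, 38] [295.7 244.7] [553.4  42.2  70. ] d 855.2092
scene blue [324, 273, 9, 7, 49] [328.  276.2] [527.8 -50.7  70. ] d 805.43805
scene blue [259, 299, 13, 14, 60] [265.  305.5] [406.    7.8  70. ] d 828.6346
scene green [291, 262, 13, 13, 121] [297.3 267.6] [501.9   3.4  82. ] d 803.4533
```

Request:
arm_command([
  [[0,0,0,0,0,0.1335,1],[0,0,0,0,0,0.1335,1],[0,0,0,0,0,0.1335,1],[0,0,0,0,0,0.1335,1],[1.3,-3.9,0,0,0,0,1],[1.3,-3.9,0,0,0,0,1],[1.3,-3.9,0,0,0,0,1],[1.3,-3.9,0,0,0,0,1]],
], squeeze=5)

```text
time_s: 0.9
ee_pos: [255.4, -465.4, 404.4]
tool_rot: [0.991, -0.135, -0.0, -0.0]
contact_force: [1.5, -0.7, 0.5]
grip_width: 26.2
gripper_force: 0.0
```

Request:
arm_command([
  [[1.3,-3.9,0.5,0,0,0,1],[1.3,-3.9,0.5,0,0,0,1],[1.3,-3.9,0.5,0,0,0,1],[1.3,-3.9,0.5,0,0,0,1],[1.3,-3.9,0.5,0,0,0,1],[1.3,-3.9,0.5,0,0,0,1],[1.3,-3.9,0.5,0,0,0,1],[1.3,-3.9,0.5,0,0,0,1]],
])

```text
time_s: 1.7
ee_pos: [438.9, -192.5, 364.4]
tool_rot: [0.991, -0.135, -0.0, -0.0]
contact_force: [0.6, 0.3, 0.7]
grip_width: 0.2
gripper_force: 0.0
```

Request:
arm_command([
  [[1.2,-4.0,1.0,0,0,0,1],[1.2,-4.0,1.0,0,0,0,1],[1.2,-4.0,1.0,0,0,0,1],[1.2,-3.9,1.0,0,0,0,1],[0,0,1.0,0,0,0,1],[0,0,1.0,0,0,0,1],[0,0,1.0,0,0,0,1],[0,0,0,0,0,0,1]],
])

```text
time_s: 2.5
ee_pos: [525.7, -55.2, 293.4]
tool_rot: [0.991, -0.136, -0.002, 0.001]
contact_force: [-0.9, -0.5, -0.5]
grip_width: 0.4
gripper_force: 0.0
```

Run:
```python
from m import *
save("scene","s1");save("top","t1");blobs("scene","s1")
s=get_state();print(np.round(s["ee_pos"],1),np.round(s["contact_force"],2))
a=cv2.imread('pics/s1.png')[130:340,190:420];b=cv2.imread('pics/t1.png')[130:340,230:420]
cv2.imwrite('pics/c1.png',cv2.resize(np.hstack([a,b]),None,fx=1.85,fy=1.85,interpolation=2))
```

```text
scene blue [379, 178, 22, 15, 34] [389.5 184.9] [825.6 -32.5  70. ] d 1061.6315
scene blue [292, 242, 8, 6, 38] [295.7 244.7] [553.4  42.2  70. ] d 854.5734
scene blue [324, 273, 9, 7, 47] [327.9 276.1] [527.8 -50.4  70. ] d 805.4711
scene blue [258, 298, 12, 15, 47] [262.8 303.6] [406.8  13.3  70. ] d 833.797
scene green [263, 262, 17, 19, 54] [270.4 270.3] [466.5  40.8  82. ] d 859.03467
scene green [291, 262, 13, 13, 130] [297.2 267.9] [501.2   3.1  82. ] d 804.07745
[526.4 -54.9 294.6] [-0.53 -0.2   0.33]
```

View pics/c1.png

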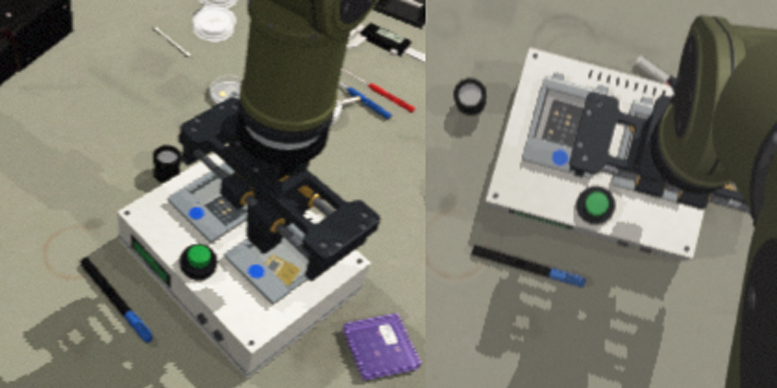

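The fingers are shut above the right hatch, with the tip at about (262,248) in the left crop. The blue spot is at (257,270), just beneath. The yellow carrier is visible in that port.

Run:
```python
from h import *
print(onplane("scene",331.6,264,128))
c=calibration("scene");T=np.linalg.inv(c["world_from_camera"]);K=np.array(c["camera_matrix"])
for p in([526.4,-54.9,128.6],[528,-52.5,70]):
    q=K@(T[:3,:3]@p+T[:3,3]);q=q[:2]/q[2];print(q,(q-[190,130])*1.85)
```

```text
[517.57863935 -58.18128943 128.        ]
[332.64051502 259.67840879] [263.88495278 239.90505626]
[328.88450402 276.55648145] [256.93633243 271.12949068]
```

Request:
arm_command([
  [[0.1,-0.2,1.0,0,0,0,1],[0,0,1.0,0,0,0,1],[0,0,1.0,0,0,0,1],[0,0,1.0,0,0,0,1],[0,0,0.5,0,0,0,1],[0,0,0,0,0,0,1],[0,0,0,0,0,0,1]],
])

```text
time_s: 3.3
ee_pos: [528.5, -52.0, 249.7]
tool_rot: [0.991, -0.135, -0.0, 0.0]
contact_force: [-0.0, -0.6, 0.0]
grip_width: 0.3
gripper_force: 0.0
```

Request:
arm_command([
  [[0,0,0.4,0,0,0,1],[0,0,0.4,0,0,0,1],[0,0,0.3,0,0,0,1],[0,0,0,0,0,0,1],[0,0,0,0,0,0,1]],
])

```text
time_s: 3.8
ee_pos: [528.4, -51.9, 238.6]
tool_rot: [0.991, -0.135, -0.0, 0.0]
contact_force: [0.1, -0.6, 0.1]
grip_width: 0.5
gripper_force: 0.0
```

Run:
```python
from m import *
save("scene","s2");blobs("scene","s2")
s=get_state();print(np.round(s["ee_pos"],1),np.round(s["contact_force"],2))
a=cv2.imread('pics/s2.png')[180:340,230:400]
cv2.imwrite('pics/c2.png',cv2.resize(a,None,fx=3.5,fy=3.5,interpolation=2))
```

```text
scene blue [378, 178, 23, 15, 34] [389.  184.6] [825.8 -31.2  70. ] d 1065.3843
scene blue [292, 242, 8, 6, 38] [295.7 244.7] [553.4  42.2  70. ] d 855.7386
scene green [263, 262, 16, 19, 53] [270.3 270.2] [466.5  41.1  82. ] d 861.546
scene green [291, 263, 13, 12, 117] [297.  267.9] [501.    3.4  82. ] d 802.4854
[528.5 -51.9 238.8] [ 0.11 -0.53  1.44]
```

View pics/c2.png

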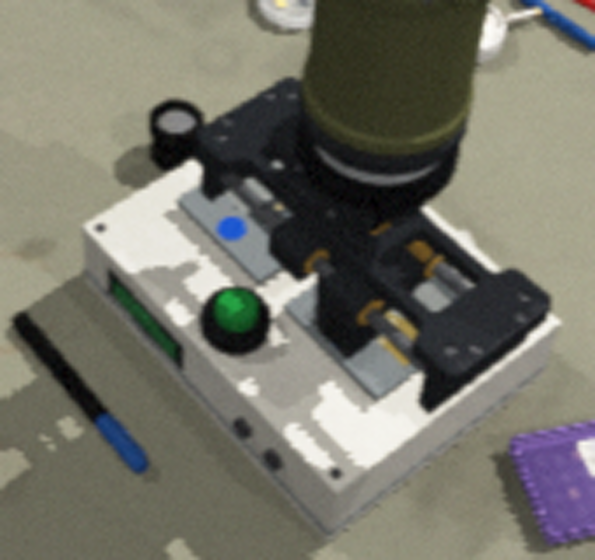

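The fingertips cover the right blue spot, in the middle of the strip at about (345,325) in the crop. They are clear of the button and of the other hatch.

Request:
arm_command([
  [[0,0,0.1,0,0,0,1],[0,0,0.1,0,0,0,1],[0,0,0.1,0,0,0,1],[0,0,0.1,0,0,0,1],[0,0,0,0,0,0,1]],
])

```text
time_s: 4.35
ee_pos: [528.5, -51.9, 234.7]
tool_rot: [0.991, -0.135, 0.0, 0.0]
contact_force: [-0.0, 0.4, 2.1]
grip_width: 0.3
gripper_force: 1.1
```

Request:
arm_command([
  [[0,0,0.1,0,0,0,1],[0,0,0.1,0,0,0,1],[0,0,0,0,0,0,1],[0,0,0,0,0,0,1]],
])

```text
time_s: 4.75
ee_pos: [528.5, -52.0, 232.7]
tool_rot: [0.991, -0.135, 0.0, 0.0]
contact_force: [0.0, 1.6, 3.8]
grip_width: 0.8
gripper_force: 1.6
```

Request:
arm_command([
  [[0,0,0.05,0,0,0,1],[0,0,0,0,0,0,1],[0,0,-2,0,0,0,1],[0,0,-4,0,0,0,1],[-1,0,-4,0,0,0,1],[-3,0,-2,0,0,0,1],[-3,0,0,0,0,0,1],[-3,0,0,0,0,0,1]],
])

```text
time_s: 5.55
ee_pos: [431.1, -25.0, 352.8]
tool_rot: [0.991, -0.135, 0.001, -0.0]
contact_force: [0.0, 0.8, -1.1]
grip_width: 0.4
gripper_force: 0.0
```

Request:
arm_command([
  [[0,0,0,0,0,0,1],[0,0,0,0,0,0,1],[0,0,0,0,0,0,1],[0,0,0,0,0,0,1],[0,0,0,0,0,0,1],[0,0,0,0,0,0,1],[0,0,0,0,0,0,1],[0,0,0,0,0,0,1]],
])

```text
time_s: 6.35
ee_pos: [432.1, -25.3, 352.2]
tool_rot: [0.991, -0.135, 0.0, 0.0]
contact_force: [0.0, 0.1, 0.0]
grip_width: 0.8
gripper_force: 0.0
```

Run:
```python
from m import *
save("scene","s3");save("top","t3");blobs("scene","s3")
s=get_state();print(np.round(s["ee_pos"],1),np.round(s["contact_force"],2))
a=cv2.imread('pics/s3.png')[130:340,190:420];b=cv2.imread('pics/t3.png')[130:340,230:420]
cv2.imwrite('pics/c3.png',cv2.resize(np.hstack([a,b]),None,fx=1.85,fy=1.85,interpolation=2))
```

```text
scene blue [378, 178, 23, 15, 35] [389.1 184.7] [825.8 -31.5  70. ] d 1060.3557
scene blue [258, 298, 14, 16, 77] [264.5 305.6] [405.5   8.3  70. ] d 828.48737
scene green [263, 262, 17, 19, 59] [270.4 270.3] [466.5  40.8  82. ] d 859.9293
[432.1 -25.2 352.2] [-0.1  -0.18  0.7 ]
```

View pics/c3.png

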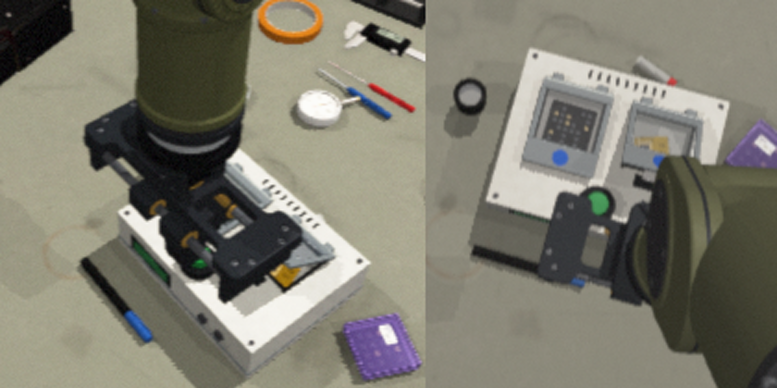

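The right hatch stands up, with its spot shifted back to about (658,160) in the right crop and the port open underneath. The left hatch is still shut. I'll wait untouched before going to the button.

Request:
arm_command([
  [[0,0,0,0,0,0,1],[0,0,0,0,0,0,1],[0,0,0,0,0,0,1],[0,0,0,0,0,0,1],[0,0,0,0,0,0,1],[0,0,0,0,0,0,1],[0,0,0,0,0,0,1],[0,0,0,0,0,0,1]],
])

```text
time_s: 7.25
ee_pos: [432.1, -25.2, 352.2]
tool_rot: [0.991, -0.135, 0.0, 0.0]
contact_force: [-0.9, 0.4, -0.9]
grip_width: 0.7
gripper_force: 0.0
```

Request:
arm_command([
  [[0,0,0,0,0,0,1],[0,0,0,0,0,0,1],[0,0,0,0,0,0,1],[0,0,0,0,0,0,1],[0,0,0,0,0,0,1],[0,0,0,0,0,0,1],[0,0,0,0,0,0,1],[0,0,0,0,0,0,1]],
])

```text
time_s: 8.05
ee_pos: [432.1, -25.3, 352.2]
tool_rot: [0.991, -0.135, 0.0, 0.0]
contact_force: [1.0, -0.2, -0.2]
grip_width: 0.4
gripper_force: 0.0
```

Request:
arm_command([
  [[2,-1.5,1,0,0,0,1],[2,-1.5,1,0,0,0,1],[1.9,-1.6,1,0,0,0,1],[0,0,2,0,0,0,1],[0,0,2,0,0,0,1],[0,0,1.5,0,0,0,1],[0,0,0.6,0,0,0,1],[0,0,0,0,0,0,1]],
])

```text
time_s: 8.85
ee_pos: [501.0, 3.3, 260.6]
tool_rot: [0.991, -0.135, -0.001, 0.0]
contact_force: [-0.3, 0.3, 0.3]
grip_width: 0.8
gripper_force: 0.0
```

Run:
```python
from m import *
save("scene","s4");save("top","t4")
s=get_state();print(np.round(s["ee_pos"],1),np.round(s["contact_force"],2))
a=cv2.imread('pics/s4.png')[130:340,190:420];b=cv2.imread('pics/t4.png')[130:340,230:420]
cv2.imwrite('pics/c4.png',cv2.resize(np.hstack([a,b]),None,fx=1.85,fy=1.85,interpolation=2))
```

```text
[501.4   3.3 261.7] [0.26 0.39 0.09]
```

View pics/c4.png

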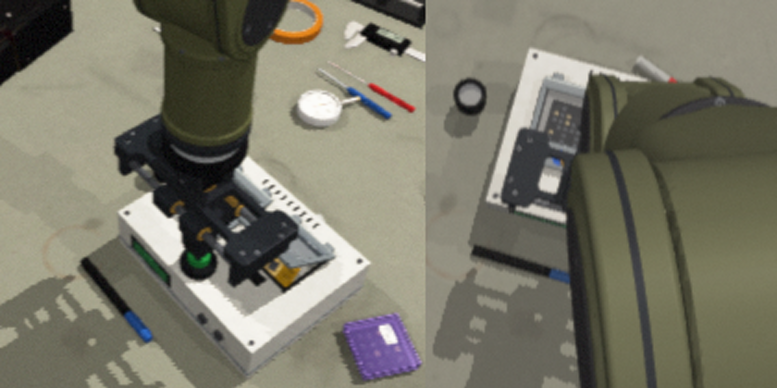

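The fingertips hang just above the green button, at about (200,255) in the left crop. The right hatch is still standing up at (310,250).

Request:
arm_command([
  [[0,0,0.4,0,0,0,1],[0,0,0.4,0,0,0,1],[0,0,0.4,0,0,0,1],[0,0,0.2,0,0,0,1],[0,0,0.2,0,0,0,1],[0,0,0.1,0,0,0,1],[0,0,0,0,0,0,1]],
])

```text
time_s: 9.65
ee_pos: [501.3, 3.4, 244.3]
tool_rot: [0.991, -0.135, 0.0, -0.0]
contact_force: [-0.5, 0.9, 3.9]
grip_width: 0.5
gripper_force: 1.5
```

Request:
arm_command([
  [[0,0,0.1,0,0,0,1],[0,0,0.1,0,0,0,1],[0,0,0,0,0,0,1],[0,0,0,0,0,0,1]],
])

```text
time_s: 10.05
ee_pos: [501.2, 3.3, 242.4]
tool_rot: [0.991, -0.135, 0.0, -0.0]
contact_force: [0.1, 0.7, 5.9]
grip_width: 0.2
gripper_force: 2.7
```

Request:
arm_command([
  [[0,0,0.05,0,0,0,1],[0,0,0.05,0,0,0,1],[0,0,0,0,0,0,1]],
])

```text
time_s: 10.35
ee_pos: [501.2, 3.3, 242.3]
tool_rot: [0.991, -0.135, 0.0, -0.0]
contact_force: [-1.7, 0.7, 14.3]
grip_width: 0.6
gripper_force: 7.2
```

The button is on its stop: the force climbs while the position stays. I'll let go and back away.

Request:
arm_command([
  [[0,0,-0.5,0,0,0,1],[0,0,-1,0,0,0,1],[0,0,-3,0,0,0,1],[-1,0,-4,0,0,0,1],[-3,0,-4,0,0,0,1],[-3,4,-1,0,0,0,1],[0,4.5,0,0,0,0,1],[0,4.5,0,0,0,0,1]],
])

```text
time_s: 11.15
ee_pos: [398.7, -103.1, 376.9]
tool_rot: [0.991, -0.133, 0.001, -0.0]
contact_force: [1.6, -0.5, -0.2]
grip_width: 0.3
gripper_force: 0.0
```

Request:
arm_command([
  [[0,4.5,0,0,0,0,1],[0,4.5,0,0,0,0,1],[0,4.5,0,0,0,0,1],[0,0,0,0,0,0,1],[0,0,0,0,0,0,1],[0,0,0,0,0,0,1]],
])

```text
time_s: 11.75
ee_pos: [364.1, -231.6, 376.1]
tool_rot: [0.991, -0.134, -0.0, -0.0]
contact_force: [-0.4, -0.6, -0.6]
grip_width: 0.6
gripper_force: 0.0
```

Run:
```python
from m import *
save("scene","s5");save("top","t5");blobs("top","t5");blobs("scene","s5")
s=get_state();print(np.round(s["ee_pos"],1),np.round(s["contact_force"],2))
a=cv2.imread('pics/s5.png')[130:340,190:420];b=cv2.imread('pics/t5.png')[130:340,230:420]
cv2.imwrite('pics/c5.png',cv2.resize(np.hstack([a,b]),None,fx=1.85,fy=1.85,interpolation=2))
```

```text
top blue [299, 212, 8, 7, 43] [302.2 214.8] [553.7  38.4  70. ] d 927.6313
top blue [353, 215, 8, 5, 32] [356.7 217.1] [549.8 -65.8  70. ] d 882.7194
top green [316, 234, 13, 13, 123] [322.1 239.7] [504.7   2.3  82. ] d 908.224
scene blue [378, 178, 19, 13, 36] [387.4 183.7] [826.2 -26.9  70. ] d 1066.4443
scene blue [292, 242, 8, 6, 37] [295.8 244.6] [553.6  42.2  70. ] d 854.80444
scene blue [258, 298, 14, 16, 86] [264.4 305.7] [405.1   8.3  70. ] d 831.3341
scene green [263, 261, 17, 21, 70] [271. 271.] [466.  39.  82.] d 857.1101
scene green [291, 262, 13, 13, 134] [297.1 268.1] [500.9   3.   82. ] d 804.14374
[ 364.4 -231.2  376.1] [ 0.35 -0.56  0.83]
```

View pics/c5.png

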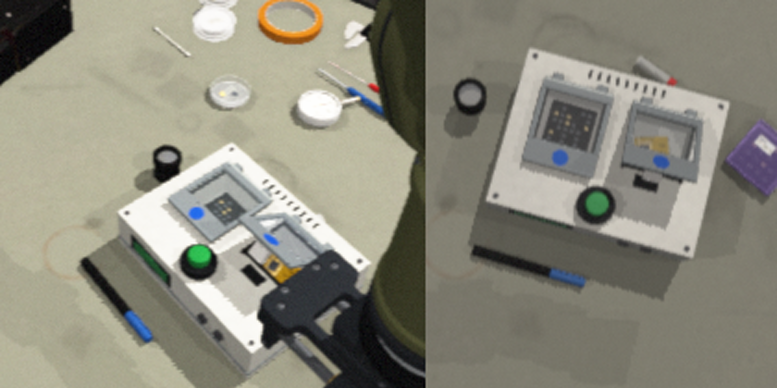

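The right hatch is standing up, with its spot at (660,160) in the right crop about 45 mm higher by depth. The left hatch is shut, the button is back up at (597,204), and nothing else has moved.

```bash
python3 -c "
from station import *
print(hand_in())"
```

```text
the job is handed in; nothing more can be done
None
```

The right hatch, over the yellow carrier, popped with one light press (about 4 N) and stood untouched for over a second before I pressed the green button fully down and released it. At the last look that hatch was still up, the left hatch was shut and nothing else had moved, and the job was handed in at about 12 s.

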